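# Load a sample cassette, index the carousel to the inlet and lock it

### The arm

A 7-joint arm with a two-finger parallel gripper is mounted at the origin on the work surface. World frame = base frame: x ahead of the robot, y to its left, z up, the work surface at z = 0. Lengths are in m, angles in degrees, forces in N, time in s.
With the tool pointing down it reaches from about 0.35 to 0.9 m from the base axis. Payload 19.9 kg.
Tool frame: the origin (TCP) lies at the very end of the fingers, on their centre line; the grasp point (between the pads) lies 19 mm behind it; y points along the fingers, z is the direction in which the jaws open and shut, and the axes are right-handed (so a half turn about y gives the same grasp; the last joint's range is limited). The gripper opens to 85 mm and grips with 20 to 120 N. Pads are 22 mm wide; open, the fingers measure 114 mm over their backs; the gripper's body (76 mm by 85 mm) begins 54 mm behind the grasp point. The pads swing forward as they close: fully open they stand 13 mm farther back than shut.
Start: joints at [-76.92, 23.915, -0.59, 92.452, 0.269, 63.638, -3.037], TCP at [0.167, 0.602, 0.231] pointing down, gripper open.
Joint ranges: [-161.28, 161.28], [-22.2, 115.67], [-73.04, 71.86], [3.21, 147.25], [-68.34, 248.33], [10.77, 114.83], [-161.83, 161.83]. Speed limits (degrees/s): [108.29, 108.29, 136.94, 136.94, 172.46, 172.46, 172.46].

### API

Orientations are given as [roll, pitch, yaw] about the fixed x, y, z axes, in that order (R = Rz(yaw) Ry(pitch) Rx(roll)).
In Python, from rig import * gives the robot as it stands. Calls block until the motion is done:
- move_to(position, orientation): joint-space move of the TCP to a pose.
- move_linear(position, velocity=0.15, ori=None): straight line of the TCP; ori=None keeps the orientation; velocity is the mean speed in m/s.
- goto_joints(angles): joint-space move.
- gripper_to(opening): finger opening in m; the grip force is fixed at half the most; returns when the fingers have stopped.
- wait(seconds).
- solve_ik(position, orientation): joint angles nearest the present ones, or None.
- grab_frame(name): name is "scene" or "top" or "wrist"; returns a dict with "frame" (420x560x3 uint8, red, green, blue), "K" (3x3 intrinsics, pixels), "world_from_camera" (4x4, takes a point from camera to world coordinates); the wrist camera has in their place "tool_from_camera" (4x4, takes a point from camera to tool coordinates, whose origin is the TCP and whose axes are the tool frame's). Camera axes: x right, y down, z forward; pixel columns grow to the right and rows downward; lengths in m; the calibration is good to about 2 mm. A picture is of the moment at which its call begins: read the wrist's pose just before it. There is no depth.
A pose or a line that the arm cannot do raises MotionError and nothing moves.
- hand_in(): hands the job in, once; it reports no verdict.
Readings, each from a call of its own:
- read_t(): time.
- read_joint_positions(): joint angles.
- read_dq(): joint speeds.
- read_joint_efforts(): joint torques, N m.
- read_ee_pos(): TCP position.
- read_orientation(): TCP orientation.
- read_contact_force(): force on the tool from outside, world axes, zero at the start.
- read_moment(): the same for the moment, N m.
- read_width(): finger opening in m.
Only numpy, scipy, OpenCV 4.12 (cv2) and the standard library are available. Lean on these libraries where they do the work, as an engineer would, in place of code of your own. Each camera call takes 0.05 s, during which the arm holds its last target. There are 200 camera calls.

### The job

Lift the sample cassette out of its dock, stand it down on the black mat, and take it again by its other two sides so that it goes into the pocket of the carousel. Then turn the carousel counter-clockwise (seen from above) by its post until it clicks into the detent where the pocket faces the inlet nozzle, and drive the locking pin fully down with the mallet, not with the gripper. Finally put the mallet back on the bench clear of the carousel, and do not knock over or shove aside the bottle or beaker.

Things in the scene. Friction and masses are not known exactly. Their poses are not given: they have to be found in the camera images.
- cassette: Aluminium block 56 (its x) x 34 (its y) x 40 high with three small white caps (3 mm) in a row along x on top, 180 g; both ways round are alike. Origin: centre of its underside. Starts in the dock, its x along the dock's x.
- dock: Grey plastic holder fixed on the bench: base plate 84 (x) x 56 (y) x 5 thick with two upright cheeks 44 long (x), 6 thick, inner faces at y = +-20.5, up to 43 above the bench, that cover the cassette's long faces almost to its top; the ends (+-x) are open. The cassette stands on the plate, 5 above the bench. Origin: centre of the underside.
- mat: Black rubber mat 130 x 130 x 3 thick, fixed flat on the bench. Origin: centre of its underside, on the bench. The dock and the mat may change places.
- carousel (a joint): Turn of the carousel disc about its vertical axis, rad, growing counter-clockwise seen from above. Detents (a sprung ball between pairs of rim pins) at 0 and at pi/2 = 1.571, where the pocket faces the nozzle. Starts between -0.35 and -0.12; stops at -0.6 and 2.1. About 6 N at the post takes it out of a detent, which catches within about 0.05 rad.
- carousel_axis (a point): Centre of the disc's top face (45 above the bench; disc 196 across with small rim pins). Its axes turn with the disc: x points from the axis to the post, z up; -x points to the pocket.
- pocket (a point): Centre of the pocket's floor on the disc's top, 45 above the bench, 52 from the axis. Axes turn with the disc (x radial, towards the axis). The cassette's x goes along the point's y, either way round, between two cheeks 38 high, 36 long, 6 thick, inner faces at y = +-31.5; lips only 5 high have inner faces at x = +-20.5. So only the cassette's long faces (point +-x) can be gripped here.
- post_top (a point): Centre of the top of the turning post: black upright cylinder 22 across, 52 high on the disc, top 97 above the bench, 80 from the axis away from the pocket.
- turn_post: The turning post itself; origin on its axis at the disc's top face.
- nozzle_tip (a point): Tip of the steel inlet nozzle on a black block (70 x 70 x 100 high, its centre 165 from the carousel axis), fixed on the carousel's base; tip 72 above the bench, 92 from the axis. With the carousel at pi/2 the pocket faces it.
- carousel_base: Fixed base of the carousel. Origin: on the carousel's axis, on the bench. Nozzle towards -y; locking pin at (x,y) = (-63, 119); a detent block 46 high at 45 deg between +x and -y, 145 out.
- lock_pin (a joint): How far the locking pin is driven down, m: 0 up, 0.014 fully down. Sprung and stiff, about 6 to 9 N; it stays where it is driven.
- pin_top (a point): Centre of the top of the locking pin's head (steel disc 22 across, 6 thick, on a 10 stem), 74 above the bench when up, 60 when down; it stands on a grey post 32 x 32 x 52 high.
- pin_head: The pin's head with the pin; origin on its axis, 22 below the head's top.
- mallet: Mallet standing on one face of its head, 300 g: head an upright cylinder 48 across, 70 high, white faces; handle a wooden bar 18 wide, 22 high, level, 35 above the lower face, from the head along the body's -x to 165 from the head's axis. Origin: centre of the lower striking face.
- mallet_grip (a point): Point on the handle's middle line, 48 from the head's axis and 35 above the lower face: where to grip across the handle (along the body's y).
- mallet_face (a point): Centre of the mallet's lower striking face (same as the body's origin).
- bottle: Bystander: amber bottle 52 across, 110 high; origin centre of underside.
- beaker: Bystander: glass beaker 64 across, 75 high; origin centre of underside.
Things that resemble listed ones, but are neither listed nor needed, are in the scene too. What is shaped like the mallet but yellow is not meant.

How it is judged (in metres and radians):
On the way, in this order (a step that is already met when the one before it is completed fails the run):
1. the cassette stands on the black mat, let go (horizontal distance between cassette and mat below 0.06 m and z of cassette in the frame of mat below 0.006 m and angle between cassette's own z axis and vertical below 0.06 rad and linear speed of cassette below 0.02 m/s and contact force between the fingers and cassette below 0.1 N), for 0.1 s.
2. the cassette stands in the carousel's pocket, let go (horizontal distance between cassette and pocket below 0.008 m and z of cassette in the frame of pocket below 0.004 m and angle between cassette's own z axis and vertical below 0.06 rad and contact force between the fingers and cassette below 0.1 N), for 0.1 s.
3. the carousel rests in the detent with the pocket facing the nozzle, the cassette in it, and the post is let go (value of joint carousel between 1.5308 and 1.6108 rad and horizontal distance between cassette and pocket below 0.008 m and z of cassette in the frame of pocket below 0.004 m and angle between cassette's own z axis and vertical below 0.06 rad and contact force between the fingers and turn_post below 0.1 N), for 0.2 s.
4. the mallet has driven the pin down (value of joint lock_pin above 0.0105 m and contact force between mallet and pin_head above 1 N).
At the end, for the whole second after the job is handed in: The cassette stands upright on the pocket floor (within 8 mm of its centre); carousel at pi/2 within 0.04 rad; locking pin at least 10.5 mm down; mallet let go and at rest on the bench, standing or lying, its head at least 170 mm from the carousel axis and clear of its base (horizontal distance between cassette and pocket below 0.008 m and z of cassette in the frame of pocket below 0.004 m and angle between cassette's own z axis and vertical below 0.06 rad and value of joint carousel between 1.5308 and 1.6108 rad and value of joint lock_pin above 0.0105 m and height (world z) of mallet below 0.05 m and linear speed of mallet below 0.02 m/s and horizontal distance between mallet and carousel_axis above 0.17 m and contact force between mallet and carousel_base below 0.1 N and contact force between the fingers and mallet below 0.1 N); the robot touches nothing.
It fails at once if the pin is pushed by the gripper or arm instead of the mallet (contact force between any of the fingers, the arm and pin_head above 2 N).
It fails at once if the pin is driven while the carousel is not in its detent at the nozzle (value of joint lock_pin above 0.005 m and not (value of joint carousel between 1.5308 and 1.6108 rad)).
It fails at once if the bottle or beaker is knocked over or shoved more than 40 mm (angle between any of bottle, beaker's own z axis and vertical above 0.5 rad or distance of any of bottle, beaker from where it was at the start of the episode above 0.04 m).
It also fails if it takes over 72 s, if anything falls off the work surface, if the arm or the gripper's body presses on something with over 40 N, if the wrist force passes 120 N, or if a joint passes its speed limit or range.

## Working session

There is one attempt and no reset: what is moved stays moved. The work goes in short steps, each a Python script; the robot and the scene stay as the last script left them, time stands still between calls to the robot, and variables do not carry over. Pictures are saved under pics/ and viewed, about 8 in all and at most 12, crops included, and the job is handed in when it is done.

```bash
mkdir -p pics; ls; python3 - <<'E'
from rig import *
import cv2,numpy as np
np.set_printoptions(precision=4,suppress=True)
for n in ("scene","top","wrist"):
    g=grab_frame(n); np.savez("pics/%s0.npz"%n,**g)
    cv2.imwrite("pics/%s0.png"%n,g["frame"][:,:,::-1])
    print(n,g["K"].tolist()); print(g.get("world_from_camera",g.get("tool_from_camera")))
print(read_ee_pos(),read_orientation(),read_t())
E
```

```text
pics
scene [[497.92427285349373, 0.0, 281.3352793825476], [0.0, 497.92427285349373, 210.33049207300735], [0.0, 0.0, 1.0]]
[[ 0.1761  0.6143 -0.7692  1.5213]
 [ 0.9843 -0.1019  0.144  -0.1526]
 [ 0.0101 -0.7825 -0.6226  0.9212]
 [ 0.      0.      0.      1.    ]]
top [[413.61674131020055, 0.0, 286.6697800552678], [0.0, 413.61674131020055, 212.93578757544816], [0.0, 0.0, 1.0]]
[[ 0.0123 -0.9864  0.164   0.3127]
 [-0.9999 -0.013  -0.003   0.058 ]
 [ 0.0051 -0.164  -0.9865  1.2844]
 [ 0.      0.      0.      1.    ]]
wrist [[306.03784320731484, 0.0, 281.2027798642824], [0.0, 306.03784320731484, 205.27066939702217], [0.0, 0.0, 1.0]]
[[ 0.0006  0.9562  0.2927 -0.0739]
 [ 0.0002 -0.2927  0.9562 -0.1434]
 [ 1.     -0.0005 -0.0003 -0.0004]
 [ 0.      0.      0.      1.    ]]
[0.1665 0.6021 0.2308] [-90.0542  -0.0061 -15.4544] 0.15
```

View pics/top0.png

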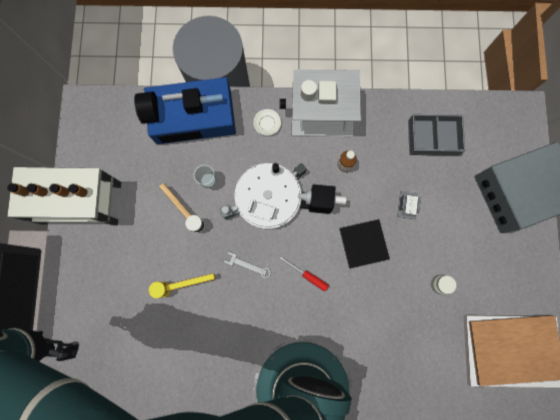

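View pics/scene0.png

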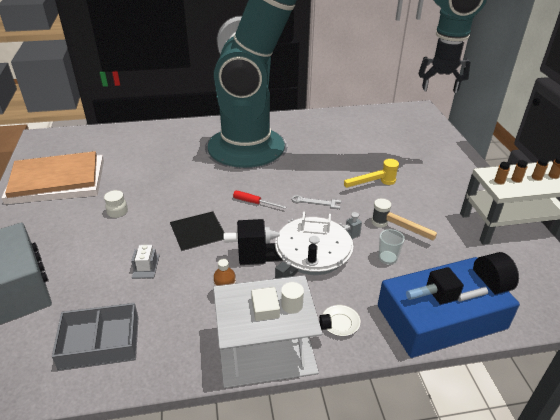

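The top view shows the cassette and dock at (409,204), the mat at (364,243) and the carousel at (268,195). On the carousel are the post (276,168), pocket (263,211) and nozzle (340,200), with the pin at (228,211). There are two mallet candidates: a white/black head at (194,224) with a wooden handle to (163,186), and a yellow one at (158,289). The wooden one fits, because yellow is excluded.

```bash
cat > h.py <<'E'
import cv2,numpy as np
np.set_printoptions(precision=4,suppress=True)
def ray(K,T,uv,z):
    """intersect pixel ray(s) with the world plane at height z"""
    uv=np.atleast_2d(np.asarray(uv,float)); d=np.c_[uv,np.ones(len(uv))]@np.linalg.inv(K).T@T[:3,:3].T
    o=T[:3,3]; return o+d*((z-o[2])/d[:,2])[:,None]
def blobs(m,amin=15):
    cs,_=cv2.findContours(m.astype(np.uint8),cv2.RETR_EXTERNAL,cv2.CHAIN_APPROX_NONE)
    return [c for c in cs if cv2.contourArea(c)>=amin]
E
python3 - <<'E'
from h import *
g=np.load("pics/top0.npz");f=g["frame"];K=g["K"];T=g["world_from_camera"]
c=cv2.resize(f[150:275,150:430],(800,357),interpolation=cv2.INTER_CUBIC);cv2.imwrite("pics/crop0.png",c[:,:,::-1])
hsv=cv2.cvtColor(f,cv2.COLOR_RGB2HSV);S,V=hsv[...,1].astype(int),hsv[...,2].astype(int)
R=np.zeros(V.shape,bool);R[150:275,150:430]=1
for n,m,z in(("dark",V<45,.003),("white",(V>190)&(S<40),.07),("wood",(S>90)&(V>120),.046)):
    for b in blobs(m&R):
        (u,v),(w,h),a=cv2.minAreaRect(b.astype(np.float32));box=cv2.boxPoints(((u,v),(w,h),a))
        P=ray(K,T,np.r_[[[u,v]],box],z);print(n,round(u),round(v),"area",cv2.contourArea(b),"xy",P[0,:2],"corners",P[1:,:2].round(3).tolist())
E
```

```text
dark 364 243 area 1507.5 xy [ 0.4332 -0.1879] corners [[0.479, -0.114], [0.509, -0.236], [0.388, -0.261], [0.358, -0.141]]
dark 317 198 area 592.5 xy [ 0.5735 -0.0421] corners [[0.535, 0.013], [0.621, 0.006], [0.612, -0.098], [0.527, -0.09]]
dark 276 168 area 29.5 xy [0.6709 0.0916] corners [[0.684, 0.1], [0.684, 0.084], [0.658, 0.083], [0.658, 0.099]]
white 246 265 area 37.5 xy [0.359  0.1695] corners [[0.368, 0.205], [0.376, 0.202], [0.35, 0.134], [0.342, 0.137]]
white 192 222 area 158.5 xy [0.4822 0.3328] corners [[0.501, 0.356], [0.502, 0.312], [0.463, 0.31], [0.463, 0.354]]
white 340 200 area 35.0 xy [ 0.5575 -0.1064] corners [[0.565, -0.093], [0.565, -0.12], [0.55, -0.12], [0.55, -0.093]]
white 411 205 area 148.5 xy [ 0.545  -0.3179] corners [[0.521, -0.299], [0.572, -0.306], [0.569, -0.337], [0.518, -0.329]]
white 267 195 area 3055.0 xy [0.568 0.113] corners [[0.61, 0.244], [0.703, 0.071], [0.527, -0.017], [0.438, 0.154]]
white 350 154 area 30.0 xy [ 0.6994 -0.1367] corners [[0.709, -0.128], [0.709, -0.146], [0.69, -0.146], [0.69, -0.127]]
wood 308 272 area 16.5 xy [ 0.3404 -0.0097] corners [[0.345, 0.004], [0.345, -0.023], [0.336, -0.023], [0.336, 0.004]]
wood 175 200 area 184.5 xy [0.5541 0.3961] corners [[0.596, 0.445], [0.607, 0.434], [0.513, 0.347], [0.502, 0.359]]
```

View pics/crop0.png

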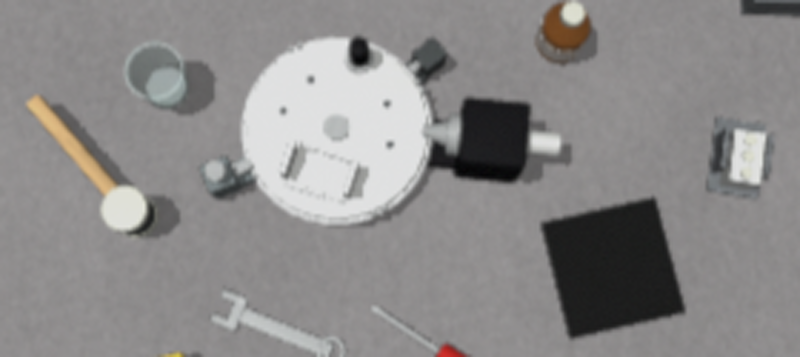

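The crop confirms the mallet: white head at crop (126,210) with a wooden handle. The cassette with its three caps is at crop (745,155) in the grey dock, long axis roughly along world x. I'll move over it for a wrist look.

```bash
cat >> h.py <<'E'
from scipy.spatial.transform import Rotation as Ro
import rig
def down(phi):
    """tool pointing down, jaws opening along world angle phi (deg), half-turn choice nearest to present joint 7 centre"""
    return [-90,0,(phi-90+180)%360-180]
def best(p,phi):
    c=[]
    for k in (0,180):
        q=rig.solve_ik(list(p),down(phi+k))
        if q is not None: c.append((np.abs(np.array(q)-rig.read_joint_positions()).max(),down(phi+k)))
    return min(c)[1]
def wristshot(name):
    p=np.array(rig.read_ee_pos());o=rig.read_orientation();g=rig.grab_frame("wrist")
    T=np.eye(4);T[:3,:3]=Ro.from_euler("xyz",o,degrees=True).as_matrix();T[:3,3]=p
    T=T@g["tool_from_camera"];cv2.imwrite("pics/%s.png"%name,g["frame"][:,:,::-1])
    np.savez("pics/%s.npz"%name,frame=g["frame"],K=g["K"],T=T);return g["frame"],g["K"],T
E
python3 - <<'E'
from h import *
g=np.load("pics/top0.npz");f=g["frame"];K=g["K"];T=g["world_from_camera"]
print("cass",ray(K,T,[411,205],.045),"mat corners see above")
p=[0.548,-.325,.23];o=best(p,-7.5);print(o)
t=rig.read_t();rig.move_to(p,o);print(rig.read_t()-t)
f,K,T=wristshot("w1")
m=(f.min(2)>170);
for b in blobs(m,100):
    r=cv2.minAreaRect(b.astype(np.float32));P=ray(K,T,np.r_[[r[0]],cv2.boxPoints(r)],.045);print(np.round(r[0]),cv2.contourArea(b),P[:,:2].tolist())
E
```

```text
cass [[ 0.5483 -0.3249  0.045 ]] mat corners see above
[-90, 0, -97.5]
3.4917000000000002
[459. 400.] 1284.0 [[0.7543021081605348, -0.6641791968240194], [0.7179244118870147, -0.6255531380260742], [0.7880547337366196, -0.6346618689729047], [0.7924335906208135, -0.7046674364445057], [0.7189043500879237, -0.6951352250556135]]
[114. 402.] 687.5 [[0.2757353746022406, -0.6056201847303739], [0.26154183555514326, -0.5734167896508673], [0.2887129880567104, -0.5647666566126385], [0.29053797771807344, -0.639205494448684], [0.26196049940715943, -0.6489834928667186]]
[ 18. 332.] 224.0 [[0.18743949414631528, -0.47571022189362033], [0.1643605135193682, -0.4699721200060981], [0.21383885553724552, -0.46932672727846325], [0.21060826501051455, -0.4814706482212716], [0.16064659666803577, -0.48218887545816497]]
[ 90. 244.] 18296.0 [[0.31816754504433686, -0.36809945366779284], [0.16812668298821576, -0.4579615454665761], [0.2512880521733265, -0.2640779233176632], [0.44540875032655225, -0.29189247436250576], [0.3972771219940351, -0.4911431387556915]]
[358. 184.] 79795.5 [[0.6323484720394937, -0.33791265766632034], [0.4569033371858032, -0.1374540363384643], [0.8276091545190325, -0.18619466808152113], [0.8850617185636143, -0.6266556258412864], [0.3501947717841441, -0.5571467175551539]]
[73. 32.] 3574.0 [[0.3704674984660242, -0.15330349436145424], [0.3118621710035905, -0.1183839334754277], [0.4467460364599567, -0.1361185481129398], [0.43239474436174075, -0.19020239634174896], [0.2897865820226051, -0.1714802613633511]]
```

View pics/w1.png

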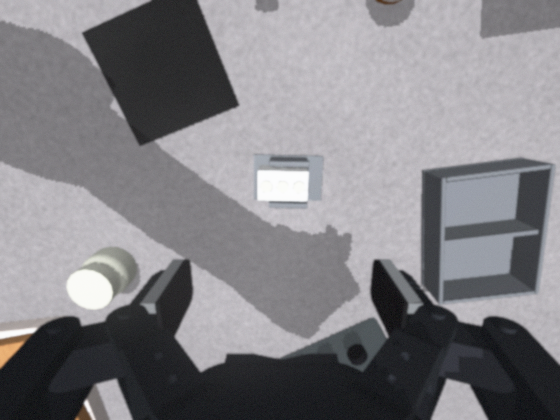

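The wrist view shows the cassette top at (283,186), between the dark cheeks at rows 160 and 205, with the mat at (160,68). I'll segment the cassette more strictly and fit the mat.

```bash
python3 - <<'E'
from h import *
g=np.load("pics/w1.npz");f,K,T=g["frame"],g["K"],g["T"]
print(f[186,282],f[186,262],f[186,316],f[230,282],f[195,258],f[207,282])
def show(m,z,win):
    R=np.zeros(m.shape,bool);R[win[0]:win[1],win[2]:win[3]]=1
    for b in blobs(m&R,300):
        r=cv2.minAreaRect(b.astype(np.float32));P=ray(K,T,np.r_[[r[0]],cv2.boxPoints(r)],z)[:,:2]
        e=P[2:4]-P[1:3];print(np.round(r[0]),P[0],"sides",np.linalg.norm(e,axis=1),"ang",np.degrees(np.arctan2(e[:,1],e[:,0])))
show(f.min(2)>225,.045,(140,230,230,340))
show(f.max(2)<40,.003,(0,150,80,245))
print("tcp",ray(K,T,[283,186],.045),rig.read_ee_pos())
E
```

```text
[251 252 249] [251 251 248] [160 165 173] [139 136 140] [245 246 247] [161 165 172]
[283. 185.] [ 0.5505 -0.3283] sides [0.0327 0.0542] ang [81.2548 -7.4582]
tcp [[ 0.5504 -0.3289  0.045 ]] [ 0.5483 -0.3245  0.2299]
```

The cassette is at (0.5505, -0.3283), yaw -7.5°, and its size matches (54×33 measured). The mat is at (0.433, -0.188). Next I grip its ends, lift it, stand it on the mat, and regrip it by the long faces.

```bash
python3 - <<'E'
from h import *
from rig import *
t0=read_t();c=np.array([.5505,-.3283]);o=down(-7.46)
move_linear([*c,.06],.25,read_orientation());o=read_orientation()
move_linear([*c,.013],.12); gripper_to(.03); print("w",read_width(),read_contact_force(),read_t()-t0)
move_linear([*c,.11],.2); print("w lifted",read_width(),read_contact_force())
m=[.433,-.188]; o=best([*m,.10],-40);print(o)
move_to([*m,.10],o); print(read_t()-t0)
move_linear([*m,.024],.2);move_linear([*m,.0115],.04);print(read_contact_force())
gripper_to(.085);print(read_contact_force(),read_width());wait(.15)
move_linear([*m,.13],.25);print(read_t())
f,K,T=wristshot("w2")
R=np.zeros(f.shape[:2],bool);R[60:330,150:410]=1
for b in blobs((f.min(2)>200)&R,300):
    r=cv2.minAreaRect(b.astype(np.float32));P=ray(K,T,np.r_[[r[0]],cv2.boxPoints(r)],.043)[:,:2];e=P[2:4]-P[1:3]
    print(np.round(r[0]),P[0],"sides",np.linalg.norm(e,axis=1),"ang",np.degrees(np.arctan2(e[:,1],e[:,0])))
E
```

```text
w 0.0548778869397016 [-0.9202  1.1465  8.1208] 1.7666000000000004
w lifted 0.05490850558838729 [-0.6253  0.2482 -2.4572]
[-90, 0, -130]
3.1582999999999997
[-1.5099  3.1149 10.091 ]
[0.2736 0.2082 0.1856] 0.08489687616268232
9.0333
[282. 209.] [ 0.4346 -0.1876] sides [0.0333 0.055 ] ang [ 48.0661 -39.9886]
[339. 121.] [ 0.5099 -0.1631] sides [0.0159 0.0173] ang [ 34.3445 -56.3442]
[394.  86.] [ 0.5537 -0.1693] sides [0.0199 0.0351] ang [ -40.0056 -123.0113]
[300.  72.] [ 0.5087 -0.1191] sides [0.0174 0.0236] ang [ 42.3555 -46.4929]
[240.  88.] [ 0.4699 -0.1003] sides [0.0401 0.0273] ang [ 39.1221 -46.5316]
[189.  99.] [ 0.4368 -0.0821] sides [0.0554 0.0545] ang [ -36.0948 -128.2968]
```

View pics/w2.png

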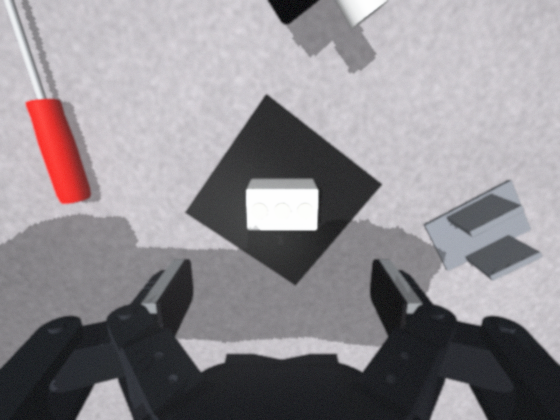

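The cassette is upright and free in the middle of the mat at (282,209). I'll regrip it across the long faces and carry it to a viewpoint beside the pocket.

```bash
python3 - <<'E'
from h import *
from rig import *
t0=read_t();c=[.4345,-.1877]
move_to([*c,.10],down(50));move_linear([*c,.013],.2);gripper_to(.02);print("w",read_width())
move_linear([*c,.15],.25);print(read_width(),read_joint_positions(),read_t()-t0)
p=[.505,.02,.24];move_to(p,down(-16));print(read_joint_positions(),read_t())
f,K,T=wristshot("w3")
E
```

```text
w 0.033066512431033424
0.03316611901451218 [-11.2205  16.9675  35.844  118.973  -13.3159  47.9646  82.4622] 3.083400000000001
[-44.4171  14.1894  45.2083 109.8712 -11.4834  60.5812 -10.3864] 13.6667
```

View pics/w3.png

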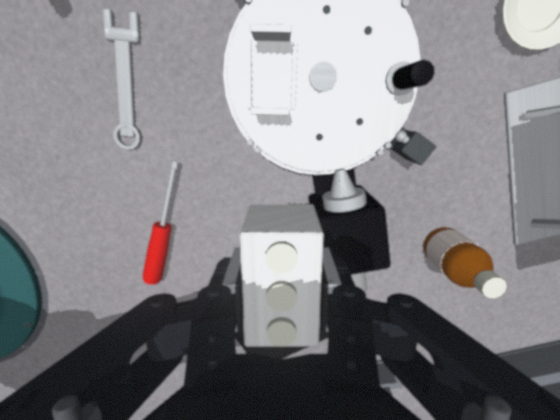

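The view shows the hub at (322,76), post top at (418,73), post foot at (398,77), pocket at (273,72) between cheeks near rows 33 and 113, and nozzle tip at (342,172). I'll turn these into points and cross-check them.

```bash
python3 - <<'E'
from h import *
g=np.load("pics/w3.npz");f,K,T=g["frame"],g["K"],g["T"]
v=f.mean(2)
def cen(m,win,amin=20):
    R=np.zeros(m.shape,bool);R[win[0]:win[1],win[2]:win[3]]=1
    b=max(blobs(m&R,amin),key=cv2.contourArea);M=cv2.moments(b);return np.array([M["m10"]/M["m00"],M["m01"]/M["m00"]]),b
h,_=cen(v<215,(58,95,305,340));hub=ray(K,T,h,.045)[0]
# circle through the disc's rim, in world coordinates
m=(v>205);R=np.zeros(m.shape,bool);R[0:176,215:430]=1
b=max(blobs(m&R,5000),key=cv2.contourArea)[:,0]; hu=cv2.convexHull(b)[:,0]; hu=hu[(hu[:,1]>6)&(hu[:,1]<172)]
P=ray(K,T,hu,.045)[:,:2]
from scipy.optimize import least_squares
s=least_squares(lambda p:np.hypot(*(P-p[:2]).T)-p[2],[*hub[:2],.098],loss="soft_l1",f_scale=.001).x
print("hub",h,hub,"rim fit",s)
pt,_=cen(v<45,(55,95,385,440));print("post blob",pt)
ptop=ray(K,T,[423,71],.097)[0];pf=ray(K,T,[399,78],.045)[0];print("post top",ptop,"foot",pf)
nz=ray(K,T,[342,172],.072)[0];print("nozzle",nz)
for q in(hub[:2],s[:2]):
    for n,w in(("top",ptop),("foot",pf),("noz",nz)):
        d=w[:2]-q;print(n,"r",np.hypot(*d),"ang",np.degrees(np.arctan2(d[1],d[0])))
c=f[0:185,215:440];cv2.imwrite("pics/c3.png",cv2.resize(c,None,fx=3.2,fy=3.2,interpolation=cv2.INTER_CUBIC)[:,:,::-1])
E
```

```text
hub [322.0914  78.5252] [0.5749 0.1099 0.045 ] rim fit [0.5738 0.1112 0.0999]
post blob [413.0381  74.8725]
post top [0.6522 0.0888 0.097 ] foot [0.6506 0.0887 0.045 ]
nozzle [0.5694 0.0161 0.072 ]
top r 0.08016855352675467 ang -15.237550706548658
foot r 0.0786298224960989 ang -15.677900151869848
noz r 0.09397140562400341 ang -93.32866334497068
top r 0.08149666883891228 ang -15.955610439302701
foot r 0.07996574123323656 ang -16.40240727586294
noz r 0.09524964969836831 ang -92.67748396715525
```

View pics/c3.png

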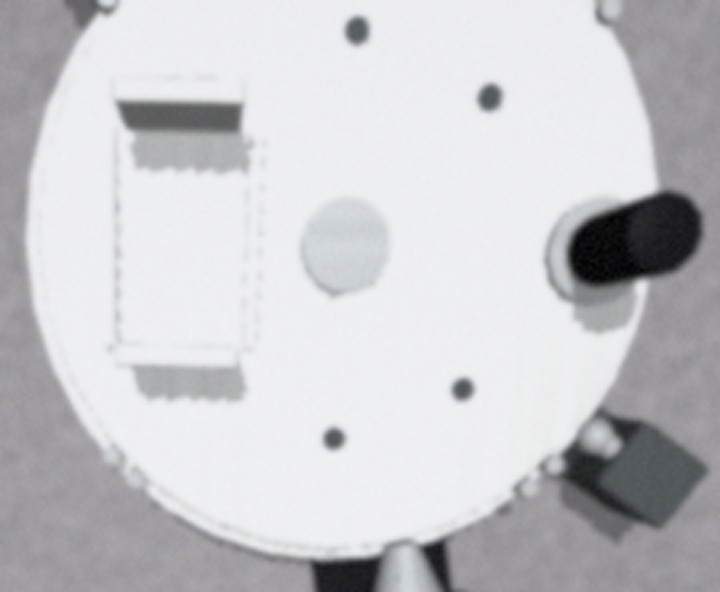

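```bash
python3 - <<'E'
from h import *
g=np.load("pics/w3.npz");K,T=g["K"],g["T"]
r=lambda x,y,z:ray(K,T,[215+(x+.5)/3.2-.5,(y+.5)/3.2-.5],z)[0,:2]
a,b=r(180,101,.083),r(178,347,.083);print("cheeks",a,b,np.linalg.norm(a-b),"mid",(a+b)/2, "dir",np.degrees(np.arctan2(*(a-b)[::-1])))
for x in((116,240),(122,249)):
    l,q=r(x[0],240,.05),r(x[1],240,.05);print("lips",np.linalg.norm(l-q),(l+q)/2)
ax=r(345,247,.045);print("axis",ax)
top=r(664,228,.097);d=top-ax;print("post",top,np.hypot(*d),np.degrees(np.arctan2(d[1],d[0])))
for A in(-15.2,-15.8,-16.4):
    print(A,ax-.052*np.array([np.cos(np.radians(A)),np.sin(np.radians(A))]))
E
```

```text
cheeks [0.5356 0.1573] [0.5168 0.0962] 0.06390265450961592 mid [0.5262 0.1268] dir 72.87755653252424
lips 0.03896222668018655 [0.5249 0.1275]
lips 0.03990383238527388 [0.5272 0.1269]
axis [0.5756 0.1113]
post [0.6515 0.0891] 0.07910405349507463 -16.32818478882434
-15.2 [0.5254 0.125 ]
-15.8 [0.5256 0.1255]
-16.4 [0.5257 0.126 ]
```

Estimates agree within about 1.5 mm: axis (0.575, 0.111), post angle -16.2°, pocket (0.526, 0.126). Now I insert the cassette, watching the force.

```bash
python3 - <<'E'
from h import *
from rig import *
t0=read_t();c=[.5259,.1262]
o=down(-16.2);move_linear([*c,.12],.25,o)
f0=np.array(read_contact_force())
for z in(.095,.080,.066,.059,.056):
    move_linear([*c,z],.1);f=np.array(read_contact_force())-f0;print(z,f,read_ee_pos())
    if abs(f[2])>12 and z>.06: break
else:
    gripper_to(.06);print(read_width(),np.array(read_contact_force()))
    wait(.1);move_linear([*c,.14],.25);move_linear([c[0]-.02,c[1]-.10,.2],.3)
    wristshot("w4")
print(read_t()-t0,read_t())
E
```

```text
0.095 [0.0164 0.3895 0.1675] [0.526  0.1257 0.0953]
0.08 [-0.6226  0.7418  1.2243] [0.5257 0.126  0.0799]
0.066 [-0.0201 -0.0153  0.6715] [0.5257 0.126  0.0659]
0.059 [-1.3093  0.1262  0.3834] [0.5258 0.1262 0.0588]
0.056 [-1.0652  0.3643 -0.3767] [0.5259 0.1262 0.056 ]
0.06023301111928789 [-0.5599  0.2657 -0.6673]
3.8415999999999997 17.5583
```

```bash
python3 - <<'E'
from h import *
g=np.load("pics/w4.npz");c=g["frame"][0:300,130:440];cv2.imwrite("pics/c4.png",cv2.resize(c,None,fx=2,fy=2,interpolation=cv2.INTER_CUBIC)[:,:,::-1])
E
```

```text
(no output)
```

View pics/c4.png

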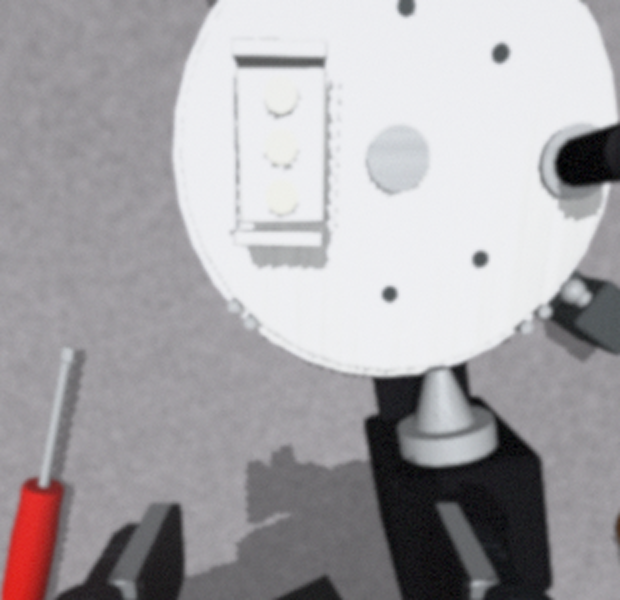

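The cassette sits flat and evenly inside cheeks and lips, with its caps at crop (281,97)–(281,197). Next I cage the post loosely and sweep it around the arc.

```bash
python3 - <<'E'
from h import *
from rig import *
ax=np.array([.575,.1108]);R=.080
def P(a,z):return [ax[0]+R*np.cos(np.radians(a)),ax[1]+R*np.sin(np.radians(a)),z]
def O(a):return down(a-90)
t0=read_t();a0=-16.2
q=[solve_ik(P(a,.062),O(a)) for a in(a0,30,60,90)];print([None if x is None else np.round(x) for x in q])
gripper_to(.036)
move_to(P(a0,.15),O(a0));move_linear(P(a0,.062),.2);print(read_contact_force(),read_ee_pos())
gripper_to(.028)
for a in [-8,0,10,20,30,40,50,60,70,78,84,87,89]:
    move_linear(P(a,.062),.12,O(a));f=np.array(read_contact_force());th=np.radians(a)
    print(a,"rad %.1f tan %.1f z %.1f"%(f[:2]@[np.cos(th),np.sin(th)],f[:2]@[-np.sin(th),np.cos(th)],f[2]))
print(read_t()-t0,read_t())
E
```

```text
[array([-45.,  50.,  52.,  95., -46.,  58., -83.]), array([-45.,  47.,  44.,  95., -38.,  55., -48.]), array([-45.,  42.,  38.,  98., -32.,  51., -24.]), array([-45.,  38.,  32., 103., -26.,  47.,  -0.])]
[-0.3814 -0.2797 -0.3424] [0.6523 0.0881 0.0631]
-8 rad -0.6 tan -0.3 z 0.1
0 rad 0.3 tan -0.4 z 0.4
10 rad 0.4 tan -0.4 z 0.1
20 rad 0.3 tan 0.8 z 0.3
30 rad 0.4 tan 0.3 z 1.0
40 rad 1.3 tan -1.0 z -0.5
50 rad -0.2 tan -1.3 z -0.1
60 rad -0.2 tan 0.2 z 0.2
70 rad -0.9 tan 0.5 z 0.5
78 rad -0.8 tan -0.1 z 0.1
84 rad 0.3 tan -0.4 z -0.0
87 rad -0.1 tan 0.0 z -0.0
89 rad -0.6 tan -5.0 z -1.8
6.383400000000002 23.9417
```

```bash
python3 - <<'E'
from h import *
from rig import *
gripper_to(.036);print(read_contact_force());wait(.1)
p=np.array(read_ee_pos());move_linear([p[0],p[1],.15],.25);move_linear([p[0]-.03,p[1]-.02,.24],.25,down(-20))
f,K,T=wristshot("w5");print(read_t())
cv2.imwrite("pics/w5.png",f[:,:,::-1])
E
```

```text
[-0.018  -0.2791 -1.2277]
25.3833
```

View pics/w5.png

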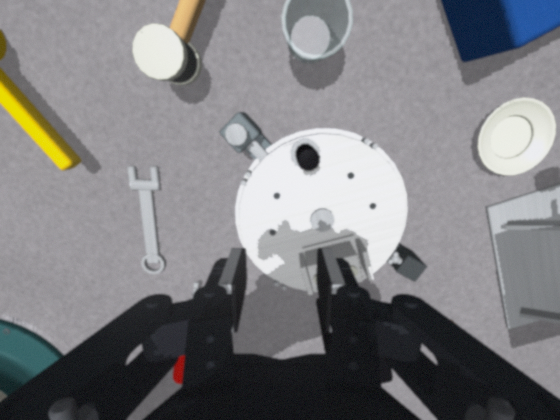

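Post top at (307,157), hub (321,217), pin head (236,133), mallet head's top face (162,52). I'll compute the carousel angle using the pin as the base reference, then the mallet pose.

```bash
python3 - <<'E'
from h import *
g=np.load("pics/w5.npz");f,K,T=g["frame"],g["K"],g["T"];v=f.mean(2)
hsv=cv2.cvtColor(f,cv2.COLOR_RGB2HSV)
def rect(m,win,amin=20):
    R=np.zeros(m.shape,bool);R[win[0]:win[1],win[2]:win[3]]=1
    b=max(blobs(m&R,amin),key=cv2.contourArea);return cv2.minAreaRect(b.astype(np.float32)),cv2.fitEllipse(b),b
p,pe,_=rect(v<40,(135,180,285,330));print("post",pe)
ml,me,b=rect((hsv[...,2]>195)&(hsv[...,1]<45),(15,90,125,205));print("mallet face",me)
wd,we,wb=rect((hsv[...,1]>90)&(hsv[...,2]>120),(0,60,165,215));print("wood",wd)
hub=ray(K,T,[321.5,217],.045)[0]
ang=lambda d:np.degrees(np.arctan2(d[1],d[0]))
for ax in(hub[:2],np.array([.575,.1108])):
    pin=ray(K,T,[236,133],.074)[0,:2];d=pin-ax;by=ang(d)-117.9
    pt=ray(K,T,pe[0],.097)[0,:2];e=pt-ax
    print("axis",ax,"pin",pin,"r",np.hypot(*d),"base yaw",by,"post",pt,"r",np.hypot(*e),ang(e),"carousel rad",np.radians(ang(e)-by))
print("mallet head top",ray(K,T,me[0],.07))
# handle: midline of top surface
P=ray(K,T,cv2.boxPoints(wd),.046)[:,:2];print("wood corners",P)
t=np.load("pics/top0.npz");P=ray(t["K"],t["world_from_camera"],[[175,200]],.046);print("handle mid from top",P)
cv2.imwrite("pics/c5.png",cv2.resize(f[0:190,100:380],None,fx=2.8,fy=2.8,interpolation=cv2.INTER_CUBIC)[:,:,::-1])
E
```

```text
post ((306.90655517578125, 156.66249084472656), (18.15482521057129, 24.198915481567383), 152.3453369140625)
mallet face ((157.36753845214844, 50.9413948059082), (48.139129638671875, 55.77945327758789), 155.26025390625)
wood ((182.98187255859375, 16.316600799560547), (17.82939910888672, 41.20816421508789), 20.924503326416016)
axis [0.5758 0.1137] pin [0.5232 0.2368] r 0.13383930175215134 base yaw -4.738510901534099 post [0.5807 0.1946] r 0.08105089213603121 86.5384382719618 carousel rad 1.5930832942530202
axis [0.575  0.1108] pin [0.5232 0.2368] r 0.13622196698734565 base yaw -5.530580367631487 post [0.5807 0.1946] r 0.08401544944816702 86.11455050232183 carousel rad 1.5995092771017807
mallet head top [[0.4824 0.3302 0.07  ]]
wood corners [[0.4921 0.3485]
 [0.5198 0.3732]
 [0.5325 0.363 ]
 [0.5051 0.3379]]
handle mid from top [[0.5541 0.3949 0.046 ]]
```

View pics/c5.png

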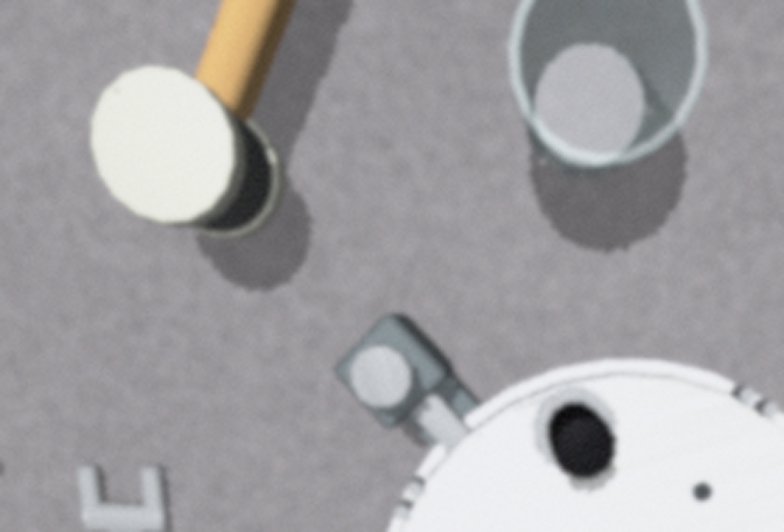

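The carousel reads 1.59 ± 0.03 rad. The force reversed near the detent, and the pin radius (134 vs 134.6) and post radius (81 vs 80) agree, so it is in the detent. The mallet head is at (0.482, 0.330) with the handle at 42° (handle midpoint 97 mm from the head axis, expected 94.5). Now I grip the handle and take it above the pin with the handle swung away from the beaker.

```bash
python3 - <<'E'
from h import *
from rig import *
g=np.load("pics/w5.npz");print("beaker",ray(g["K"],g["T"],[310.7,35.7],0.002))
t0=read_t();d=lambda a:np.array([np.cos(np.radians(a)),np.sin(np.radians(a))])
h=np.array([.4824,.330]);gp=h+.048*d(42);pin=np.array([.5232,.2366]);gq=pin+.048*d(100)
print([solve_ik([*gp,.016],down(-48)),solve_ik([*gq,.076],down(10))])
gripper_to(.05)
move_to([*gp,.13],down(-48));move_linear([*gp,.016],.2);print(read_contact_force())
gripper_to(.008);print("w",read_width(),read_contact_force())
move_linear([*gp,.14],.2);print("lift",read_width(),read_contact_force(),read_moment())
move_to([*gq,.135],down(10));print(read_ee_pos(),read_t()-t0,read_t())
f,K,T=wristshot("w6")
E
```

```text
beaker [[0.6301 0.3051 0.002 ]]
[array([-60.7873,  44.3093,  32.278 ,  99.7253, -31.635 ,  45.3337,
       -61.0492]), array([-51.9765,  33.5224,  26.4347, 105.3107, -20.0541,  45.8051,
        -5.1871])]
[ 0.5891 -0.565   0.3055]
w 0.01690009904439461 [-0.7943  0.4572  9.0878]
lift 0.017191862649362667 [-0.2335 -0.7854 -2.0768] [ 0.0657 -0.0944 -0.0357]
[0.5146 0.284  0.1343] 4.025000000000002 29.4083
```

View pics/w6.png

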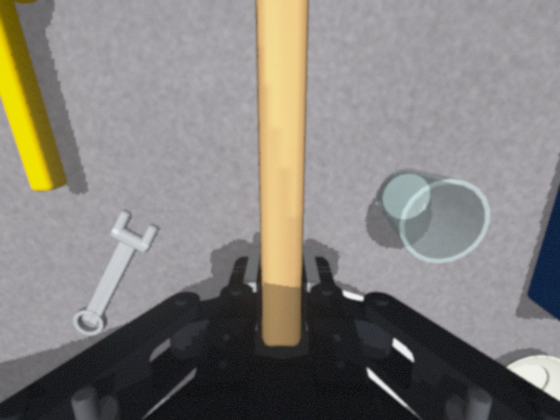

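The handle is held straight along the image's vertical, and the beaker is undisturbed and well clear at (440,220). Now I press the pin down.

```bash
python3 - <<'E'
from h import *
from rig import *
t0=read_t();p=np.array(read_ee_pos());gq=np.array([.5232,.2366])+.048*np.array([np.cos(np.radians(100)),np.sin(np.radians(100))])
f0=read_contact_force()[2];move_linear([*gq,.098],.15)
for z in(.092,.089,.085,.081,.078,.076,.0745,.073,.0715):
    move_linear([*gq,z],.06);f=read_contact_force()[2]-f0;print(z,round(read_ee_pos()[2],4),"fz %.1f"%f,read_width())
    if f>30:break
print(read_moment(),read_t()-t0,read_t())
E
```

```text
0.092 0.0922 fz 1.3 0.017006075466553573
0.089 0.0893 fz 3.6 0.017207873236599527
0.085 0.0848 fz 0.8 0.017424401848829128
0.081 0.0806 fz 0.5 0.01713991352432958
0.078 0.0777 fz 1.1 0.016669569874579668
0.076 0.0765 fz 14.5 0.016965193690957413
0.0745 0.0754 fz 20.6 0.01706036181157135
0.073 0.0741 fz 21.5 0.017059527897008347
0.0715 0.0728 fz 23.2 0.01710148206745725
[ 1.2372  1.7312 -0.2733] 2.6499999999999986 32.1083
```

The hard stop came at TCP z = 0.0765, where contact at 0.090 minus 14 mm of travel predicts the pin to bottom. I'll put the mallet back in its original place, then check the pin height in pictures.

```bash
python3 - <<'E'
from h import *
from rig import *
t0=read_t();d=lambda a:np.array([np.cos(np.radians(a)),np.sin(np.radians(a))])
p=np.array(read_ee_pos());move_linear([p[0],p[1],.14],.2)
gp=np.array([.4824,.330])+.048*d(42)
move_to([*gp,.12],down(-48));f0=read_contact_force()[2];move_linear([*gp,.03],.2)
for z in(.024,.021,.019,.017,.0155):
    move_linear([*gp,z],.06);f=read_contact_force()[2]-f0;print(z,"fz %.1f"%f)
    if f>4:break
gripper_to(.045);print(read_contact_force());wait(.2)
q=np.array(read_ee_pos());move_linear([*gp,.15],.2)
move_to([.56,.16,.26],down(-20));print(read_t()-t0,read_t())
f,K,T=wristshot("w7");s=grab_frame("scene");np.savez("pics/s7.npz",**s)
g=cv2.resize(s["frame"][170:300,220:470],(600,312),interpolation=cv2.INTER_CUBIC)
w=cv2.resize(f[0:300,80:480],(600,450))[:288]
cv2.imwrite("pics/c7.png",np.vstack([g,w])[:,:,::-1])
E
```

```text
0.024 fz -0.2
0.021 fz 0.2
0.019 fz 0.1
0.017 fz -0.6
0.0155 fz -0.5
[-0.7829  0.1038  0.1572]
5.6417 37.75
```

View pics/c7.png

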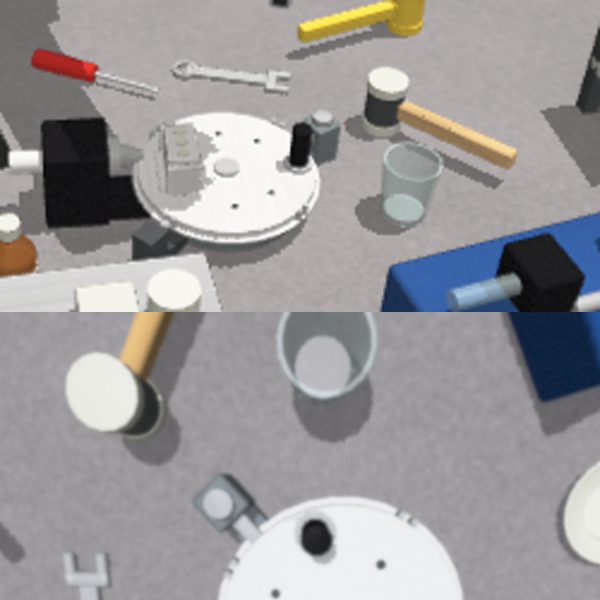

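The mallet stands upright at its old place, the cassette faces the nozzle, the pin head looks low, and the beaker and bottle stand. I'll check the pin height and carousel angle in numbers.

```bash
python3 - <<'E'
from h import *
g=np.load("pics/w7.npz");K,T=g["K"],g["T"];s=np.load("pics/s7.npz");Ks,Ts=s["K"],s["world_from_camera"]
uw=[80+219/1.5,(503-312)/1.5];us=[220+323/2.4,170+117/2.4]
def proj(X):
    c=np.linalg.inv(Ts)@[*X,1];return (Ks@c[:3]/c[2])[:2]
print("seen in scene",us)
for z in(.060,.067,.074):
    X=ray(K,T,uw,z)[0];print(z,X,"scene px",proj(X))
A=Ts[:3,3];a=ray(Ks,Ts,us,0)[0]-A;B=T[:3,3];b=ray(K,T,uw,0)[0]-B
k=np.linalg.lstsq(np.c_[a,-b],B-A,rcond=None)[0];print("triangulated",A+a*k[0],B+b*k[1])
s0=np.load("pics/scene0.npz")["frame"][195:245,330:375];cols=[x.mean(2)for x in(s0,s["frame"][195:245,330:375])]
print("grey column through the pin, start/now",[c[:,23:26].mean(1).round().astype(int).tolist() for c in cols])
pt=ray(K,T,[80+317/1.5,(535-312)/1.5],.097)[0,:2];pin=ray(K,T,uw,.06)[0,:2]
for ax in([.5758,.1137],[.575,.1108]):
    e=pt-ax;d=pin-ax;print("carousel",np.arctan2(e[1],e[0])-np.arctan2(d[1],d[0])+np.radians(117.9),np.hypot(*e),np.hypot(*d))
E
```

```text
seen in scene [354.58333333333337, 218.75]
0.06 [0.5234 0.2358 0.06  ] scene px [353.8229 218.1207]
0.067 [0.5247 0.2357 0.067 ] scene px [354.1838 216.4318]
0.074 [0.526  0.2356 0.074 ] scene px [354.5476 214.7296]
triangulated [0.524 0.238 0.058] [0.5231 0.2358 0.0581]
grey column through the pin, start/now [[169, 165, 166, 164, 163, 166, 165, 166, 166, 165, 166, 166, 164, 163, 163, 165, 171, 196, 202, 208, 209, 192, 117, 117, 119, 119, 114, 110, 149, 146, 125, 87, 86, 87, 87, 86, 86, 85, 85, 85, 85, 86, 98, 141, 165, 165, 170, 168, 164, 163], [173, 170, 171, 169, 168, 170, 169, 170, 170, 170, 170, 170, 169, 168, 167, 169, 169, 171, 171, 169, 174, 201, 208, 213, 215, 198, 119, 120, 152, 150, 128, 89, 89, 88, 89, 89, 88, 88, 88, 87, 88, 89, 101, 145, 170, 171, 174, 172, 170, 175]]
carousel 1.5657379170249663 0.08098906829407918 0.13287139968233042
carousel 1.5731277298361772 0.08394922494345514 0.13523406265490276
```

The pin head's top triangulates to z = 0.058 (0.060 when fully down), and the carousel reads 1.566–1.573 rad. Handing in.

```bash
python3 -c "
from rig import *
print(read_contact_force(),read_t());hand_in()"
```

```text
[-0.90874499  0.1097379  -0.65736109] 37.85
the job is handed in; nothing more can be done
```

I did the whole job in one pass and handed it in at 37.9 s of the 72 s allowed; hand-in reports no verdict.

I took the cassette from the dock by its ends, stood it on the mat, gripped it again by its long faces and put it in the pocket. I then turned the carousel by its post into the nozzle detent, pressed the pin down with the mallet, and stood the mallet back at its original spot.

Last checks:
- **Pin:** the head's top measured 58 mm above the bench (60 when fully down), and the arm met a hard stop at the depth expected for full travel.
- **Carousel:** 1.566–1.573 rad from the last picture. A first look right after turning read 1.593–1.600 rad. All of these are inside the 1.531–1.611 window.
- **Cassette:** it looks seated and faces the nozzle; I judged this from the picture and did not measure its final position.
- **Mallet:** it stands upright. I placed it about 240 mm from the carousel axis by command and did not measure it afterwards.
- **Bottle and beaker:** both are standing; I saw no sign that either moved, but did not measure them.

Two force readings were odd:
- **Pin travel:** I read only 1–4 N at the stops on the way down, where 6–9 N is stated. The pictures confirm the pin went down.
- **Past the stop:** the tool sank another 3.7 mm at 20–23 N, probably the handle tilting slightly in the grip.

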